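Take the specimen plate out of the microscope stage

ROBOT

A 7-joint arm with a two-finger parallel gripper is mounted at the origin on the work surface. World frame = base frame: x ahead of the robot, y to its left, z up, the work surface at z = 0. Lengths are in m, angles in rad, forces in N, time in s.
With the tool pointing down it reaches from about 0.425 to 1.025 m from the base axis. Payload 9.4 kg.
Tool frame: the origin (TCP) lies on the centre line of the jaws, within the pads' length; the fingertips stand r.tcp_to_tips ahead of it and the grasp point (between the pads) lies 5 mm behind it (r.tcp_to_tips is the distance from the TCP to the fingertips, in m); z points along the fingers, y is the direction in which the jaws open and shut (so a half turn about z gives the same grasp; the last joint's range is limited). The gripper opens to 93 mm and grips with 3 to 60 N. Pads are 15 mm wide; open, the fingers measure 128 mm over their backs; the gripper's body (75 mm by 188 mm) begins 65 mm behind the grasp point.
Start: joints at [-1.329, 0.599, -0.003, 1.599, 0.002, 0.943, -0.08], TCP at [0.227, 0.688, 0.233] pointing down, gripper open.
Joint ranges: [-2.57, 2.57], [-0.35, 1.97], [-1.29, 1.29], [0.11, 2.56], [-1.05, 4.19], [0.11, 1.86], [-2.63, 2.63]. Speed limits (rad/s): [2.22, 2.22, 3.01, 3.01, 3.14, 3.14, 3.14].

INTERFACE

Orientations are given as a 3x3 rotation matrix whose columns are the frame's x, y, z axes.
In Python, from station import r, get_image, close_job gives the robot as it stands.
- The arm moves only by the tool send_rows, never from a script. Its argument "motion" is a list of rows, each an object with "linear": the shift along the tool's x, y, z in units of 50 mm (1.0 is 50 mm), a list of three; "rotation": the turn, a rotation vector about the tool's x, y, z in units of 10 degrees (1.0 is 10 degrees), a list of three. In form: [{"linear": [dx, dy, dz], "rotation": [wx, wy, wz]}, ...]. A call has 1 to 10 rows; each row shifts and turns the commanded pose from where the row before left it, along the tool's axes as they then stand; what a row does not reach is not made up. A row lasts 1/8 s, in which the tool goes at most 62.5 mm and 10.7 degrees, less where a joint would pass 70% of its speed; a pose out of reach is approached as far as the arm can. A call is refused whole if a number of a shift passes 1 or a number of a turn 1, either way. A call with a gripper value outside its range is refused whole. "jaw" is the opening, from 0 (shut) to 1 (fully open), set as the call begins (left out, the last holds). The fingers move at their own pace and stop on an object; "grip_force" is the grip in N (left out, the last holds). Time passes only in rows, so rows that do not move let the fingers close. It gives the time, the measured TCP pose, the force and the opening at its end, in the units of the state.
- r.get_state(): the state, without advancing time (a new reading comes with each control period).
- get_image(name): name is "scene" or "top" or "wrist"; returns a dict with "image" (420x560x3 uint8, red, green, blue), "intrinsics" (3x3 intrinsics, pixels), "camera_from_world" (4x4, takes a point from world to camera coordinates); the wrist camera has in their place "hand_eye" (4x4, takes a point from camera to tool coordinates, whose origin is the TCP and whose axes are the flange's). Camera axes: x right, y down, z forward; pixel columns grow to the right and rows downward; lengths in m; the calibration is good to about 2 mm. A picture is of the moment at which its call begins: read the wrist's pose just before it. There is no depth.
- close_job(): hands the job in, once; it reports no verdict.
The state is a dict: "time": time; "joint_positions": joint angles; "joint_vel": joint speeds; "effort": joint torques, N m; "tool_pos": TCP position; "orientation": TCP orientation; "wrist_force": force on the tool from outside, world axes, zero at the start; "moment": the same for the moment, N m; "grip_width": finger opening in m.
Only numpy, scipy, OpenCV 4.12 (cv2) and the standard library are available. Lean on these libraries where they do the work, as an engineer would, in place of code of your own. Each camera call takes 0.05 s, during which the arm holds its last target. There are 200 camera calls.

TASK

Turn the swing tab on the black microscope stage a quarter turn aside (either way) so that it no longer overlaps the metal specimen plate, and tip the plate's tab end up by pressing down on its other end. Then lift the plate out by its long sides and set it down gently, without dropping it, flat and glass side up in the middle of the steel tray, leaving the tab aside. Do not disturb the other things on the bench.

Things in the scene. Friction and masses are not known exactly. Their poses are not given: they have to be found in the camera images.
- plate_mid (a point): Centre (half-way up) of the specimen plate: flat aluminium, 140 x 56 x 10 mm, 0.2 kg, a flush round glass window (34 mm) mid-top. x along its length, y across, z up through the glass side. At first it lies level in the stage's pocket, its top flush with the stage's, gaps 2 mm at the sides, 2.5 mm at the ends: no room for fingers. Its -x end lies under the swing tab.
- press_end (a point): Point on the plate's top, on its middle line, 17 mm from its +x end: press down here (about 3 to 7 N; rigid at the stop) once the tab is aside, and the plate tilts up to 0.33 rad: this end sinks about 18 mm into the pocket, the -x end rises about 28 mm above the stage.
- rocker_pivot (a point): Pivot line (along y) of the stiff rocker hidden under the plate, 15 mm from the plate's centre towards its +x end, 30 mm above the bench, fixed in the stage. The plate rests loose on the rocker and tips with it; the rocker's friction keeps the plate tilted when let go.
- stage: Fixed black microscope stage, a block 260 (x) x 160 (y) x 40 mm high standing on the bench; origin at the centre of its underside, z up. Its pocket, 145 x 60 mm, is centred on the origin and open at the top (z = 40 mm).
- tab_pivot (a point): Point on the stage's top on the upright pivot axis of the swing tab, 25 mm beyond the plate's -x end, on the stage's middle line; its axes are those of the stage.
- tab (a joint): Angle (rad) of the swing tab about its upright pivot: 0 = it points along the stage's +x, over the plate; positive = turned anticlockwise seen from above; stops at -1.7 and 1.7; clear of the plate from about 1.4 either way. It stays where it is left (about 1.5 N at the post turns it).
- tab_post (a point): A point on the axis of the round upright post on the swing tab, 48 mm from the pivot axis, 61.5 mm above the bench. The tab is a flat steel bar 69 x 18 x 6 mm, reaching 60 mm from the pivot, its underside 1.5 mm above the stage's top; its black post is 14 mm in diameter and stands 30 mm above the bar, its top 77.5 mm above the bench.
- tray_in (a point): Centre of the inner floor of the fixed open steel tray: inside 214 (x) x 154 (y) mm, outside 222 x 162 x 18 mm high, walls 4 mm, floor 4 mm above the bench; x along its length.
- dish: Bystander: round closed clear dish, 64 mm in diameter, 18 mm high; origin at the centre of its underside.
- slidebox: Bystander: grey box 60 x 90 x 35 mm; origin at the centre of its underside.
- objective: Bystander: upright metal microscope objective, 34 mm in diameter, 56 mm tall; origin at the centre of its underside.
Things that resemble listed ones, but are neither listed nor needed, are in the scene too. What is meant by the part that bears plate_mid is not purple, and is the smaller of those in its own colour.

How it is judged:
On the way, in this order (a step that is already met when the one before it is completed fails the run):
1. the swing tab is turned aside, more than 1.2 rad from straight, either way ((value of joint tab above 1.2 rad or value of joint tab below -1.2 rad)), for 0.2 s.
2. the plate is tilted up in its pocket by more than 0.2 rad (angle between plate_mid's own z axis and vertical above 0.2 rad and horizontal distance between plate_mid and stage below 0.02 m), for 0.2 s.
3. the plate is lifted clear of the stage, its centre more than 80 mm above the bench (height (world z) of plate_mid above 0.08 m), for 0.2 s.
At the end, for the whole second after the job is handed in: The plate lies flat (within 0.06 rad), glass side up, at rest on the tray's floor with its centre within 40 mm of the tray's centre, let go, and the swing tab is still turned aside by more than 1.2 rad (horizontal distance between plate_mid and tray_in below 0.04 m and z of plate_mid in the frame of tray_in below 0.009 m and angle between plate_mid's own z axis and vertical below 0.06 rad and linear speed of plate below 0.02 m/s and (value of joint tab above 1.2 rad or value of joint tab below -1.2 rad)); the robot touches nothing.
It fails at once if the plate is dropped (falls freely faster than 0.6 m/s, about 18 mm) (contact force between plate and the arm below 0.05 N and contact force between plate and the fingers below 0.05 N and linear speed of plate above 0.6 m/s).
It fails at once if a bystander (dish, grey box, objective) is moved by more than 30 mm (distance of any of dish, slidebox, objective from where it was at the start of the episode above 0.03 m).
It also fails if it takes over 61 s, if anything falls off the work surface, if the arm or the gripper's body presses on something with over 40 N, if the wrist force passes 120 N, or if a joint passes its speed limit or range.

## Working session

There is one attempt and no reset: what is moved stays moved. The work goes in short steps, Python scripts to look and compute and a tool call to move; the robot and the scene stay as the last step left them, time stands still between calls to the robot, and variables do not carry over. Pictures are saved under pics/ and viewed, about 8 in all and at most 12, crops included, and the job is handed in when it is done.

Besides the shell and the picture viewer there is one more tool, called after "Emit:" as name(argument=value, ...) on one line, values as JSON. send_rows: Moves the arm, as the interface text tells. Its arguments: {"type":"object","properties":{"motion":{"type":"array"},"jaw":{"type":"number"},"grip_force":{"type":"number"}},"required":["motion"]}

```bash
mkdir -p pics; ls
cat > h.py <<'E'
import numpy as np, cv2
from station import r, get_image
def save(name,fn):
    d=get_image(name); cv2.imwrite(fn,d["image"][:,:,::-1]); return d
def cast(d,uv,z,):
    K=np.array(d["intrinsics"]);T=np.array(d["camera_from_world"])
    uv=np.atleast_2d(uv).astype(float)
    ray=np.c_[uv,np.ones(len(uv))]@np.linalg.inv(K).T@T[:3,:3]
    c=-T[:3,:3].T@T[:3,3]
    return c+ray*((z-c[2])/ray[:,2])[:,None]
def proj(d,p):
    K=np.array(d["intrinsics"]);T=np.array(d["camera_from_world"])
    q=np.atleast_2d(p)@T[:3,:3].T+T[:3,3]; q=q@K.T; return q[:,:2]/q[:,2:]
E
python3 - <<'E'
from h import *
import pickle
s=r.get_state();print(s,r.tcp_to_tips)
a=save("top","pics/top0.png");b=save("scene","pics/scene0.png")
pickle.dump((a,b),open("v0.pkl","wb"))
for d in(a,b):
  T=d["camera_from_world"];T=np.array(T);print(-T[:3,:3].T@T[:3,3],T[2,:3])
E
```

```text
pics
{'time': 0.0, 'joint_positions': array([-1.3287063 ,  0.60013294, -0.00251825,  1.60011036,  0.00180229,
        0.94291289, -0.07980443]), 'joint_vel': array([-0.0010569 ,  0.00065877,  0.00039208, -0.00012693, -0.00193898,
        0.00072362, -0.00041411]), 'effort': array([-4.88656333e-04, -7.65063357e+01,  1.49804525e+00, -2.52357531e+01,
       -5.22038480e-02,  1.65059214e-02,  1.43053903e-04]), 'tool_pos': array([0.22711354, 0.68802183, 0.23176165]), 'orientation': array([[-9.49626258e-01,  3.13384520e-01, -3.35818910e-04],
       [ 3.13384660e-01,  9.49625047e-01, -1.52517246e-03],
       [-1.59063391e-04, -1.55358431e-03, -9.99998781e-01]]), 'wrist_force': array([-0.00033085, -0.14343747,  0.13847952]), 'moment': array([ 0.04642191, -0.02290042,  0.02491814]), 'grip_width': 0.09306882307059233} 0.014
[0.38137311 0.09991238 1.28866422] [ 0.11406287  0.00665239 -0.99345126]
[0.96370624 0.97982979 0.86555413] [-0.35090571 -0.69314444 -0.62961573]
```

View pics/top0.png

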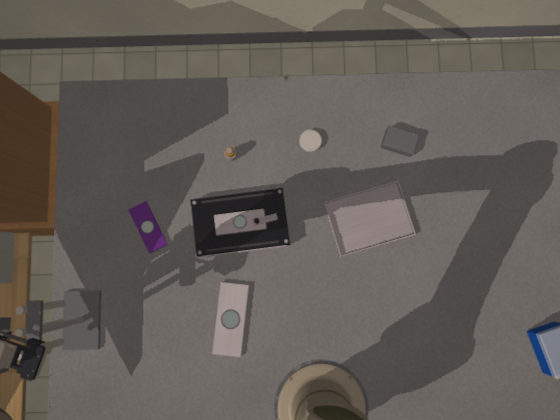

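View pics/scene0.png

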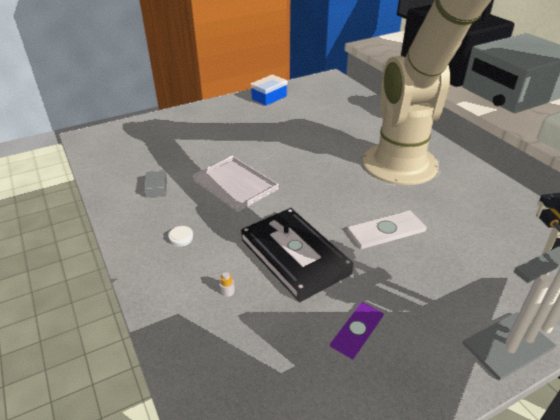

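The top view shows the stage at about (240,222) with the plate in it and the tab at (262,219) on its right end. The tray is at (370,219), the objective at (230,153), the dish at (310,140) and the grey box at (401,140). The silver and purple decoys are at (231,320) and (148,227).

Run:
```python
from h import *
import pickle
a,b=pickle.load(open("v0.pkl","rb"))
im=a["image"]; hsv=cv2.cvtColor(im,cv2.COLOR_RGB2HSV)
g=im.max(2)
def biggest(m,roi,k):
    mm=np.zeros_like(m);u0,v0,u1,v1=roi;mm[v0:v1,u0:u1]=m[v0:v1,u0:u1]
    mm=cv2.morphologyEx(mm,cv2.MORPH_CLOSE,np.ones((k,k)))
    c,_=cv2.findContours(mm,0,2);return max(c,key=cv2.contourArea)
def rep(n,c,z):
    p=cast(a,c[:,0,:],z)[:,:2]
    R=cv2.minAreaRect((p*1000).astype(np.float32)); print(n,np.round(R[0],1),np.round(R[1],1),round(R[2],1)); return R
st=biggest(((g<40)*255).astype(np.uint8),(180,180,300,265),5); rep("stage",st,.04)
pl=biggest(((g>95)*255).astype(np.uint8),(205,200,290,245),3); rep("plate",pl,.04); print(cv2.boundingRect(pl))
tr=biggest(((g>115)*255).astype(np.uint8),(315,175,425,265),5); rep("tray",tr,.01)
for n,uv,z in [("pivotscrew? tab tip R",(275,217),.045),("glass",(240,222),.04),("post",(257,221),.0775),("obj",(230,153),.05),("dish",(310,140),.018),("box",(401,140),.035)]:
    print(n,cast(a,uv,z).round(3))
crop=cv2.resize(im[170:270,180:430],None,fx=3.2,fy=3.2,interpolation=2); cv2.imwrite("pics/c0.png",crop[:,:,::-1])
```

```text
stage [511.3 212.1] [157.6 255.8] 5.9
plate [513.4 196.7] [ 56.8 172.5] 5.9
(214, 209, 63, 26)
tray [ 479.7 -150.8] [306.2 187. ] 88.8
pivotscrew? tab tip R [[0.521 0.114 0.045]]
glass [[0.51  0.211 0.04 ]]
post [[0.508 0.162 0.077]]
obj [[0.704 0.236 0.05 ]]
dish [[0.745 0.008 0.018]]
box [[ 0.734 -0.248  0.035]]
```

View pics/c0.png

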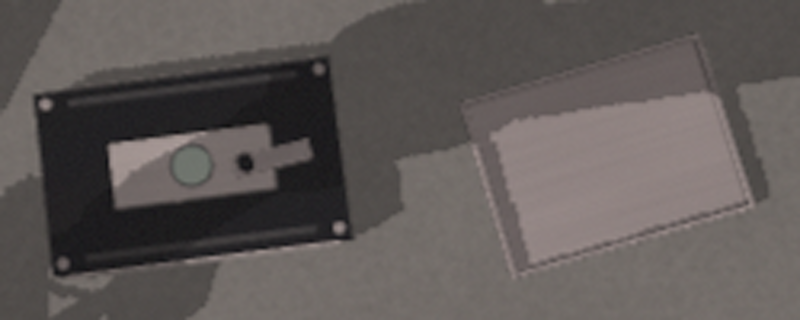

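```bash
cat >> h.py <<'E'
XS=np.array([-.103,.9947,0]);YS=np.array([-.9947,-.103,0]);C=np.array([.511,.212,0])  # stage
def S(x,y,z): return C+x*XS+y*YS+np.array([0,0,z])
def todo(pos,R):
    """rotation (units) at the spot, then shift in the target's axes (units)"""
    from scipy.spatial.transform import Rotation as Ro
    s=r.get_state();R0=np.array(s["orientation"])
    print("t",round(s["time"],2),"pos",s["tool_pos"].round(4),"F",s["wrist_force"].round(2),"j7",s["joint_positions"][6].round(2),"w",round(s["grip_width"],4))
    print("rot",(np.degrees(Ro.from_matrix(R0.T@R).as_rotvec())/10).round(3),"then lin",(R.T@(pos-s["tool_pos"])/.05).round(3))
DOWN=np.c_[XS,-YS,[0,0,-1]]   # tool x = stage x
E
python3 - <<'E'
from h import *
import pickle
a,b=pickle.load(open("v0.pkl","rb"))
q=np.array([(460,103),(697,36),(752,204),(516,277)])/3.2+[180,170]
p=cast(a,q,.018);print(p.round(3),p.mean(0));print(cv2.minAreaRect((p[:,:2]*1000).astype(np.float32)))
uv=np.array([245.5,162])/3.2+[180,170];print("post top",uv,cast(a,uv,.0775), S(-47,0,0)if 0 else S(-.047,0,.0775))
# pivots/post/tray in scene view for check
print(proj(b,[S(-.047,0,.0775),S(.0,0,.04),S(-.13,.08,.04),S(-.13,-.08,.04),S(.13,.08,.04),S(.13,-.08,.04),p.mean(0)]).round(0))
todo(S(-.047,0,.16),DOWN)
E
```

```text
[[ 0.563 -0.025  0.018]
 [ 0.618 -0.237  0.018]
 [ 0.468 -0.278  0.018]
 [ 0.409 -0.069  0.018]] [ 0.51441932 -0.15222564  0.018     ]
((515.6657104492188, -152.44256591796875), (160.4763946533203, 219.33975219726562), 15.792133331298828)
post top [256.71875 220.625  ] [[0.50859955 0.16259926 0.0775    ]] [0.515841  0.1652491 0.0775   ]
[[284. 223.]
 [294. 244.]
 [291. 207.]
 [241. 228.]
 [353. 262.]
 [299. 290.]
 [234. 179.]]
t 0.1 pos [0.2271 0.6881 0.2319] F [-0.66 -0.1  -0.65] j7 -0.08 w 0.0928
rot [-6.000e-03  5.000e-03  6.582e+00] then lin [-10.996   4.666   1.437]
```

Emit:
send_rows(motion=[{"linear":[0,0,0],"rotation":[0,0,0.658]},{"linear":[0,0,0],"rotation":[0,0,0.658]},{"linear":[0,0,0],"rotation":[0,0,0.658]},{"linear":[0,0,0],"rotation":[0,0,0.658]},{"linear":[0,0,0],"rotation":[0,0,0.658]},{"linear":[0,0,0],"rotation":[0,0,0.658]},{"linear":[0,0,0],"rotation":[0,0,0.658]},{"linear":[0,0,0],"rotation":[0,0,0.658]},{"linear":[0,0,0],"rotation":[0,0,0.658]},{"linear":[0,0,0],"rotation":[0,0,0.658]}], jaw=0.5)

```text
time: 1.35
tool_pos: [0.2271, 0.6882, 0.2321]
orientation: [[-0.1, 0.995, -0.0], [0.995, 0.1, -0.001], [-0.001, -0.0, -1.0]]
wrist_force: [0.8, 0.4, 0.4]
grip_width: 0.0467
```

Emit:
send_rows(motion=[{"linear":[-0.6,0.25,0.05],"rotation":[0,0,0]},{"linear":[-0.6,0.25,0.05],"rotation":[0,0,0]},{"linear":[-0.6,0.25,0.05],"rotation":[0,0,0]},{"linear":[-0.6,0.25,0.05],"rotation":[0,0,0]},{"linear":[-0.6,0.25,0.05],"rotation":[0,0,0]},{"linear":[-0.6,0.25,0.05],"rotation":[0,0,0]},{"linear":[-0.6,0.25,0.05],"rotation":[0,0,0]},{"linear":[-0.6,0.25,0.05],"rotation":[0,0,0]},{"linear":[-0.6,0.25,0.05],"rotation":[0,0,0]},{"linear":[-0.6,0.25,0.05],"rotation":[0,0,0]}])

```text
time: 2.6
tool_pos: [0.3829, 0.402, 0.2074]
orientation: [[-0.104, 0.995, -0.0], [0.995, 0.104, -0.0], [-0.0, -0.0, -1.0]]
wrist_force: [0.0, 0.6, 0.4]
grip_width: 0.0466
```

Emit:
send_rows(motion=[{"linear":[-0.6,0.25,0.05],"rotation":[0,0,0]},{"linear":[-0.6,0.25,0.05],"rotation":[0,0,0]},{"linear":[-0.6,0.25,0.05],"rotation":[0,0,0]},{"linear":[-0.6,0.25,0.05],"rotation":[0,0,0]},{"linear":[-0.6,0.25,0.05],"rotation":[0,0,0]},{"linear":[-0.6,0.25,0.05],"rotation":[0,0,0]},{"linear":[-0.4,0.2,0.05],"rotation":[0,0,0]},{"linear":[0,0,0],"rotation":[0,0,0]},{"linear":[0,0,0],"rotation":[0,0,0]}])

```text
time: 3.72
tool_pos: [0.4873, 0.2136, 0.19]
orientation: [[-0.104, 0.995, -0.001], [0.995, 0.104, 0.0], [0.0, -0.001, -1.0]]
wrist_force: [-0.1, -0.4, 0.3]
grip_width: 0.0465
```

Run:
```python
from h import *
todo(S(-.047,0,.16),DOWN)
d=save("wrist","pics/w0.png");print(np.array(d["hand_eye"]).round(3),d["intrinsics"])
```

```text
t 3.73 pos [0.4873 0.2136 0.19  ] F [-0.11 -0.42  0.3 ] j7 -0.19 w 0.0465
rot [-0.003 -0.001  0.005] then lin [-1.021  0.468  0.6  ]
[[-0.    -0.963 -0.27   0.076]
 [ 1.    -0.     0.    -0.001]
 [-0.001 -0.27   0.963 -0.151]
 [ 0.     0.     0.     1.   ]] [[315.37478049   0.         281.51497436]
 [  0.         315.37478049 207.70630372]
 [  0.           0.           1.        ]]
```

View pics/w0.png

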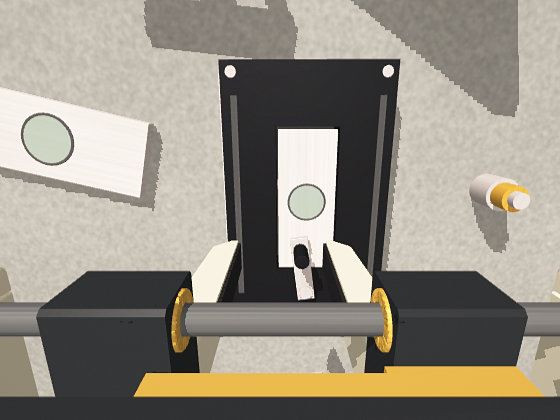

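The wrist view shows the plate from (278,128) to (337,267), glass at (307,202), the post at (301,255) with the bar end at (305,298), and the objective at (505,195).

```bash
cat >> h.py <<'E'
def wcam(d):
    s=r.get_state();T=np.eye(4);T[:3,:3]=s["orientation"];T[:3,3]=s["tool_pos"]
    d["camera_from_world"]=np.linalg.inv(T@np.array(d["hand_eye"]));return d
def st(p): p=np.atleast_2d(p)-C; return np.c_[p@XS,p@YS,p[:,2]].round(4)
E
python3 - <<'E'
from h import *
d=wcam(get_image("wrist"))
for n,uv,z in [("glass",(307,202),.04),("pl c",(278,128),.04),("pl c",(337.5,127),.04),("bot",(278,267),.04),("bot",(336,267),.04),("screws",(230,71),.041),("s",(388.5,71),.041),("posttop",(300,248),.0775),("postbase",(302,266),.0475),("barend",(305,298),.0475)]:
    print(n,st(cast(d,uv,z)))
E
```

```text
glass [[ 0.0017 -0.0007  0.04  ]]
pl c [[0.0724 0.0278 0.04  ]]
pl c [[ 0.0734 -0.0272  0.04  ]]
bot [[-0.0686  0.028   0.04  ]]
bot [[-0.0685 -0.0327  0.04  ]]
screws [[0.1211 0.0701 0.041 ]]
s [[ 0.1214 -0.0696  0.041 ]]
posttop [[-0.0313  0.0078  0.0775]]
postbase [[-0.0638  0.0035  0.0475]]
barend [[-0.1006 -0.0004  0.0475]]
```

Emit:
send_rows(motion=[{"linear":[-0.34,0.123,0.2],"rotation":[0,0,0]},{"linear":[-0.34,0.123,0.2],"rotation":[0,0,0]},{"linear":[-0.34,0.122,0.2],"rotation":[0,0,0]},{"linear":[0,0,0.4],"rotation":[0,0,0]},{"linear":[0,0,0.4],"rotation":[0,0,0]},{"linear":[0,0,0.4],"rotation":[0,0,0]},{"linear":[0,0,0.4],"rotation":[0,0,0]},{"linear":[0,0,0.24],"rotation":[0,0,0]},{"linear":[0,0,0],"rotation":[0,0,0]}])

```text
time: 4.95
tool_pos: [0.511, 0.1644, 0.0676]
orientation: [[-0.104, 0.995, -0.001], [0.995, 0.104, -0.0], [-0.0, -0.001, -1.0]]
wrist_force: [-0.2, -0.1, -0.0]
grip_width: 0.0466
```

Emit:
send_rows(motion=[{"linear":[0,0,0],"rotation":[0,0,0]},{"linear":[0,0,0],"rotation":[0,0,0]},{"linear":[0,0,0],"rotation":[0,0,0]},{"linear":[0,0,0],"rotation":[0,0,0]},{"linear":[0,0,0],"rotation":[0,0,0]}], jaw=0.08, grip_force=4)

```text
time: 5.58
tool_pos: [0.5115, 0.1642, 0.0684]
orientation: [[-0.103, 0.995, 0.0], [0.995, 0.103, 0.0], [0.0, 0.0, -1.0]]
wrist_force: [-0.6, -0.4, 3.8]
grip_width: 0.0139
```

Run:
```python
from h import *
todo(S(-.047,0,.066),DOWN)
```

```text
t 5.58 pos [0.5115 0.1642 0.0684] F [-0.62 -0.38  3.79] j7 -0.02 w 0.0139
rot [ 0.002 -0.001  0.003] then lin [0.013 0.09  0.047]
```

Emit:
send_rows(motion=[{"linear":[0.004,0.081,0],"rotation":[0,0,0.485]},{"linear":[0.004,0.081,0],"rotation":[0,0,0.485]},{"linear":[0.004,0.081,0],"rotation":[0,0,0.485]},{"linear":[0.004,0.081,0],"rotation":[0,0,0.485]},{"linear":[0.004,0.081,0],"rotation":[0,0,0.485]},{"linear":[0.004,0.081,0],"rotation":[0,0,0.485]},{"linear":[0.004,0.081,0],"rotation":[0,0,0.485]},{"linear":[0.004,0.081,0],"rotation":[0,0,0.485]},{"linear":[0.004,0.081,0],"rotation":[0,0,0.485]},{"linear":[0.004,0.081,0],"rotation":[0,0,0.485]}])

```text
time: 6.82
tool_pos: [0.5499, 0.1561, 0.0684]
orientation: [[0.678, 0.735, 0.0], [0.735, -0.678, 0.001], [0.001, -0.001, -1.0]]
wrist_force: [0.1, 3.3, 3.2]
grip_width: 0.0136
```

Run:
```python
from h import *
todo(S(-.095,-.048,.068),DOWN);print(st(r.get_state()["tool_pos"]),r.get_state()["orientation"].round(3))
```

```text
t 6.83 pos [0.5499 0.1561 0.0684] F [0.06 3.35 3.22] j7 -0.53 w 0.0136
rot [-1.000e-03 -7.000e-03 -4.859e+00] then lin [-0.708  0.3    0.008]
[[-0.0596 -0.033   0.0684]] [[ 0.678  0.735  0.   ]
 [ 0.735 -0.678  0.001]
 [ 0.001 -0.001 -1.   ]]
```

Emit:
send_rows(motion=[{"linear":[0.004,0.081,0],"rotation":[0,0,0.485]},{"linear":[0.004,0.081,0],"rotation":[0,0,0.485]},{"linear":[0.004,0.081,0],"rotation":[0,0,0.485]},{"linear":[0.004,0.081,0],"rotation":[0,0,0.485]},{"linear":[0.004,0.081,0],"rotation":[0,0,0.485]},{"linear":[0.004,0.081,0],"rotation":[0,0,0.485]},{"linear":[0.004,0.081,0],"rotation":[0,0,0.485]},{"linear":[0.004,0.081,0],"rotation":[0,0,0.485]},{"linear":[0.004,0.081,0],"rotation":[0,0,0.485]},{"linear":[0.004,0.081,0],"rotation":[0,0,0.485]}])

```text
time: 8.07
tool_pos: [0.5692, 0.1213, 0.0684]
orientation: [[1.0, -0.021, 0.001], [-0.021, -1.0, 0.001], [0.001, -0.001, -1.0]]
wrist_force: [0.6, 2.6, 1.7]
grip_width: 0.0138
```

Emit:
send_rows(motion=[{"linear":[0,0,0],"rotation":[0,0,0]},{"linear":[0,0,0],"rotation":[0,0,0]},{"linear":[0,0,0],"rotation":[0,0,0]},{"linear":[0,0,0],"rotation":[0,0,0]}], jaw=0.3)

```text
time: 8.57
tool_pos: [0.5684, 0.1205, 0.0681]
orientation: [[1.0, -0.018, -0.0], [-0.018, -1.0, 0.0], [-0.0, -0.0, -1.0]]
wrist_force: [-0.3, 1.5, -0.0]
grip_width: 0.0279
```

Emit:
send_rows(motion=[{"linear":[0,0,-0.3],"rotation":[0,0,0]},{"linear":[0,0,-0.4],"rotation":[0,0,0]},{"linear":[0,0,-0.4],"rotation":[0,0,0]},{"linear":[0,0,-0.4],"rotation":[0,0,0]},{"linear":[0,0,0],"rotation":[0,0,0]}], jaw=0)

```text
time: 9.2
tool_pos: [0.5693, 0.1208, 0.1451]
orientation: [[1.0, -0.018, 0.003], [-0.018, -1.0, 0.001], [0.003, -0.001, -1.0]]
wrist_force: [-0.1, 0.5, -0.7]
grip_width: 0.001
```

Run:
```python
from h import *
todo(S(.057,0,.07),DOWN);print(st(r.get_state()["tool_pos"]))
```

```text
t 9.2 pos [0.5693 0.1208 0.1451] F [-0.14  0.48 -0.66] j7 -1.16 w 0.001
rot [ 0.01  -0.018 -9.695] then lin [ 3.074 -0.972  1.503]
[[-0.0967 -0.0486  0.1451]]
```

Emit:
send_rows(motion=[{"linear":[0,0,0],"rotation":[0,0,-0.97]},{"linear":[0,0,0],"rotation":[0,0,-0.97]},{"linear":[0,0,0],"rotation":[0,0,-0.97]},{"linear":[0,0,0],"rotation":[0,0,-0.97]},{"linear":[0,0,0],"rotation":[0,0,-0.97]},{"linear":[0,0,0],"rotation":[0,0,-0.97]},{"linear":[0,0,0],"rotation":[0,0,-0.97]},{"linear":[0,0,0],"rotation":[0,0,-0.97]},{"linear":[0,0,0],"rotation":[0,0,-0.97]},{"linear":[0,0,0],"rotation":[0,0,-0.97]}])

```text
time: 10.45
tool_pos: [0.5682, 0.1205, 0.1428]
orientation: [[-0.109, 0.994, -0.001], [0.994, 0.109, -0.0], [-0.0, -0.001, -1.0]]
wrist_force: [-0.4, -0.1, 0.3]
grip_width: 0.0007
```

Emit:
send_rows(motion=[{"linear":[0.5,-0.162,0],"rotation":[0,0,0]},{"linear":[0.5,-0.162,0],"rotation":[0,0,0]},{"linear":[0.5,-0.162,0],"rotation":[0,0,0]},{"linear":[0.5,-0.162,0],"rotation":[0,0,0]},{"linear":[0.5,-0.162,0.3],"rotation":[0,0,0]},{"linear":[0.57,-0.162,0.3],"rotation":[0,0,0]},{"linear":[0,0,0.3],"rotation":[0,0,0]},{"linear":[0,0,0.3],"rotation":[0,0,0]},{"linear":[0,0,0.3],"rotation":[0,0,0]},{"linear":[0,0,0],"rotation":[0,0,0]}])

```text
time: 11.7
tool_pos: [0.5041, 0.2669, 0.0669]
orientation: [[-0.102, 0.995, -0.002], [0.995, 0.102, -0.001], [-0.001, -0.002, -1.0]]
wrist_force: [-0.3, -0.5, -0.1]
grip_width: 0.0007
```

Run:
```python
from h import *
todo(S(.057,0,.054),DOWN);print(st(r.get_state()["tool_pos"]))
d=save("wrist","pics/w1.png")
```

```text
t 11.7 pos [0.5041 0.2669 0.0669] F [-0.3  -0.55 -0.1 ] j7 -0.15 w 0.0007
rot [-0.01   0.007 -0.006] then lin [0.033 0.024 0.259]
[[0.0554 0.0012 0.0669]]
```

View pics/w1.png

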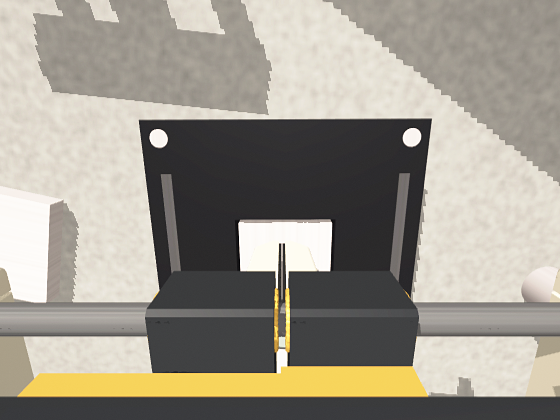

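The fingers are centred across the plate, just short of its +x end (row 220). Now I press down in small steps.

Emit:
send_rows(motion=[{"linear":[0.03,0.02,0.1],"rotation":[0,0,0]},{"linear":[0,0,0.1],"rotation":[0,0,0]},{"linear":[0,0,0.05],"rotation":[0,0,0]},{"linear":[0,0,0.04],"rotation":[0,0,0]},{"linear":[0,0,0.04],"rotation":[0,0,0]},{"linear":[0,0,0.04],"rotation":[0,0,0]},{"linear":[0,0,0],"rotation":[0,0,0]}])

```text
time: 12.62
tool_pos: [0.5051, 0.2705, 0.0497]
orientation: [[-0.104, 0.995, 0.0], [0.995, 0.104, 0.001], [0.001, 0.0, -1.0]]
wrist_force: [-0.7, 2.6, 3.1]
grip_width: 0.0004
```

Emit:
send_rows(motion=[{"linear":[0,0,0.03],"rotation":[0,0,0]},{"linear":[0,0,0.03],"rotation":[0,0,0]},{"linear":[0,0,0],"rotation":[0,0,0]}])

```text
time: 13.0
tool_pos: [0.5051, 0.2705, 0.0466]
orientation: [[-0.104, 0.995, 0.0], [0.995, 0.104, 0.001], [0.001, 0.0, -1.0]]
wrist_force: [-1.3, 4.4, 4.2]
grip_width: 0.0008
```

Emit:
send_rows(motion=[{"linear":[0,0,0.03],"rotation":[0,0,0]},{"linear":[0,0,0.03],"rotation":[0,0,0]},{"linear":[0,0,0],"rotation":[0,0,0]}])

```text
time: 13.38
tool_pos: [0.5052, 0.2704, 0.0436]
orientation: [[-0.104, 0.995, 0.0], [0.995, 0.104, 0.001], [0.001, 0.0, -1.0]]
wrist_force: [-1.5, 5.5, 3.4]
grip_width: 0.0006
```

Emit:
send_rows(motion=[{"linear":[0,0,0.03],"rotation":[0,0,0]},{"linear":[0,0,0],"rotation":[0,0,0]}])

```text
time: 13.62
tool_pos: [0.5052, 0.2704, 0.0424]
orientation: [[-0.104, 0.995, 0.0], [0.995, 0.104, 0.001], [0.001, 0.0, -1.0]]
wrist_force: [-1.4, 4.3, 7.5]
grip_width: 0.0002
```

Emit:
send_rows(motion=[{"linear":[0,0,0.02],"rotation":[0,0,0]},{"linear":[0,0,0],"rotation":[0,0,0]}])

```text
time: 13.88
tool_pos: [0.5052, 0.2705, 0.042]
orientation: [[-0.104, 0.995, 0.001], [0.995, 0.104, 0.001], [0.001, 0.001, -1.0]]
wrist_force: [-3.3, 4.8, 15.1]
grip_width: 0.0004
```

Emit:
send_rows(motion=[{"linear":[0,0,-0.1],"rotation":[0,0,0]},{"linear":[0,0,-0.3],"rotation":[0,0,0]},{"linear":[0,0,-0.6],"rotation":[0,0,0]},{"linear":[0,0,-0.6],"rotation":[0,0,0]},{"linear":[-0.2,0,-0.5],"rotation":[0,0,0]},{"linear":[-0.4,0,-0.4],"rotation":[0,0,0]},{"linear":[-0.4,0,0],"rotation":[0,0,0]},{"linear":[-0.4,0,0],"rotation":[0,0,0]},{"linear":[0,0,0],"rotation":[0,0,0]}], jaw=1.0)

```text
time: 15.0
tool_pos: [0.5122, 0.1976, 0.1655]
orientation: [[-0.1, 0.995, -0.001], [0.995, 0.1, -0.001], [-0.001, -0.001, -1.0]]
wrist_force: [-0.3, 0.7, -0.4]
grip_width: 0.0857
```

Run:
```python
from h import *
import pickle
s=r.get_state();todo(S(-.03,0,.1),DOWN)
d=wcam(save("wrist","pics/w2.png"));pickle.dump(d,open("w2.pkl","wb"))
b=save("scene","pics/s2.png");pickle.dump(b,open("s2.pkl","wb"))
cv2.imwrite("pics/s2c.png",cv2.resize(b["image"][190:310,220:380],None,fx=4,fy=4,interpolation=2)[:,:,::-1])
```

```text
t 15.0 pos [0.5122 0.1976 0.1655] F [-0.26  0.74 -0.4 ] j7 -0.1 w 0.0857
rot [-0.008  0.006 -0.018] then lin [-0.31   0.005  1.31 ]
```

View pics/w2.png

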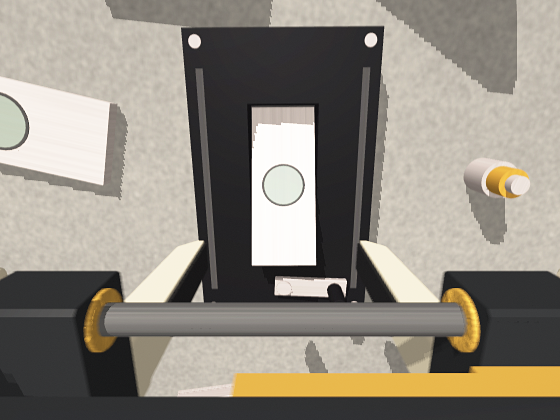

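View pics/s2c.png

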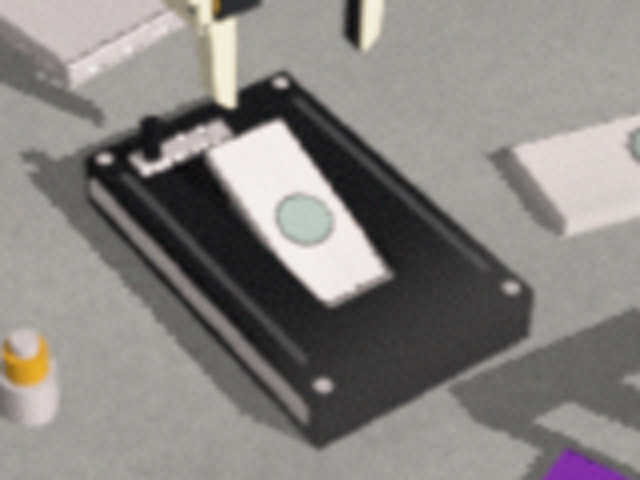

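The tab lies crosswise with its post at (335,292). The plate stays tilted, its raised end at row 265, columns 251-316.

Run:
```python
from h import *
import pickle
d=pickle.load(open("w2.pkl","rb"));b=pickle.load(open("s2.pkl","rb"))
def P(th,x,y,z,dx=0.0015): # plate local from centre
    u,w=x-.015,z+.005
    return S(.015+dx+u*np.cos(th)+w*np.sin(th),y,.03-u*np.sin(th)+w*np.cos(th))
for th in (.25,.30,.33):
    p=[P(th,-.07,.028,.005),P(th,-.07,-.028,.005),P(th,0,0,.005)]
    print(th,proj(d,p).round(1).tolist(),((proj(b,p)-[220,190])*4).round(0).tolist())
th=.33
xt,zt=np.cos(th)*XS-np.sin(th)*np.array([0,0,1]),-(np.sin(th)*XS+np.cos(th)*np.array([0,0,1]))
R=np.c_[xt,-YS,zt]; g=P(th,-.030,0,-.004)   # tips 1 mm above underside
for h in (.10,.03,0.): todo(g-zt*(.014+h),R)
print(st(g))
```

```text
0.25 [[251.5, 266.6], [314.5, 266.5], [282.9, 187.7]] [[276.0, 122.0], [204.0, 154.0], [302.0, 217.0]]
0.3 [[251.1, 266.9], [315.0, 266.8], [282.9, 187.1]] [[278.0, 119.0], [206.0, 151.0], [302.0, 217.0]]
0.33 [[250.8, 267.0], [315.3, 266.9], [282.9, 186.7]] [[279.0, 117.0], [207.0, 149.0], [303.0, 217.0]]
t 15.1 pos [0.5122 0.1999 0.1655] F [-0.68  0.73 -0.73] j7 -0.1 w 0.0914
rot [-6.00e-03 -1.89e+00 -1.00e-03] then lin [0.52  0.001 0.078]
t 15.1 pos [0.5122 0.1999 0.1655] F [-0.68  0.73 -0.73] j7 -0.1 w 0.0914
rot [-6.00e-03 -1.89e+00 -1.00e-03] then lin [5.200e-01 1.000e-03 1.478e+00]
t 15.1 pos [0.5122 0.1999 0.1655] F [-0.68  0.73 -0.73] j7 -0.1 w 0.0914
rot [-6.00e-03 -1.89e+00 -1.00e-03] then lin [5.200e-01 1.000e-03 2.078e+00]
[[-0.0257 -0.      0.0455]]
```

Emit:
send_rows(motion=[{"linear":[0,0,0],"rotation":[0,-0.47,0]},{"linear":[0,0,0],"rotation":[0,-0.47,0]},{"linear":[0,0,0],"rotation":[0,-0.47,0]},{"linear":[0,0,0],"rotation":[0,-0.48,0]},{"linear":[0.26,0,0.04],"rotation":[0,0,0]},{"linear":[0.26,0,0.04],"rotation":[0,0,0]},{"linear":[0,0,0.5],"rotation":[0,0,0]},{"linear":[0,0,0.5],"rotation":[0,0,0]},{"linear":[0,0,0.4],"rotation":[0,0,0]},{"linear":[0,0,0],"rotation":[0,0,0]}], jaw=0.8)

```text
time: 16.35
tool_pos: [0.5118, 0.1999, 0.0867]
orientation: [[-0.097, 0.995, 0.031], [0.941, 0.102, -0.323], [-0.324, -0.002, -0.946]]
wrist_force: [-0.5, 0.6, -0.4]
grip_width: 0.0741
```

```bash
cat >> h.py <<'E'
def P(th,x,y,z,dx=0.0015):
    u,w=x-.015,z+.005
    return S(.015+dx+u*np.cos(th)+w*np.sin(th),y,.03-u*np.sin(th)+w*np.cos(th))
E
python3 - <<'E'
from h import *
th=.33
xt,zt=np.cos(th)*XS-np.sin(th)*np.array([0,0,1]),-(np.sin(th)*XS+np.cos(th)*np.array([0,0,1]))
R=np.c_[xt,-YS,zt]; g=P(th,-.030,0,-.004)
todo(g-zt*.014,R)
E
```

```text
t 16.35 pos [0.5118 0.1999 0.0867] F [-0.52  0.57 -0.39] j7 -0.4 w 0.0741
rot [-0.013 -0.    -0.005] then lin [0.009 0.009 0.588]
```

Emit:
send_rows(motion=[{"linear":[0.01,0.01,0.15],"rotation":[0,0,0]},{"linear":[0,0,0.15],"rotation":[0,0,0]},{"linear":[0,0,0.15],"rotation":[0,0,0]},{"linear":[0,0,0.13],"rotation":[0,0,0]},{"linear":[0,0,0],"rotation":[0,0,0]},{"linear":[0,0,0],"rotation":[0,0,0]}])

```text
time: 17.1
tool_pos: [0.5138, 0.192, 0.0602]
orientation: [[-0.098, 0.995, 0.034], [0.941, 0.103, -0.322], [-0.324, 0.0, -0.946]]
wrist_force: [0.2, 0.1, -1.2]
grip_width: 0.0744
```

Emit:
send_rows(motion=[{"linear":[0,0,0],"rotation":[0,0,0]},{"linear":[0,0,0],"rotation":[0,0,0]},{"linear":[0,0,0],"rotation":[0,0,0]},{"linear":[0,0,0],"rotation":[0,0,0]},{"linear":[0,0,0],"rotation":[0,0,0]}], jaw=0.4, grip_force=40)

```text
time: 17.73
tool_pos: [0.5138, 0.1921, 0.0602]
orientation: [[-0.098, 0.995, 0.034], [0.941, 0.104, -0.322], [-0.324, 0.0, -0.946]]
wrist_force: [0.4, 0.2, 1.6]
grip_width: 0.0553
```

Run:
```python
from h import *
th=.33
xt,zt=np.cos(th)*XS-np.sin(th)*np.array([0,0,1]),-(np.sin(th)*XS+np.cos(th)*np.array([0,0,1]))
R=np.c_[xt,-YS,zt]; g=P(th,-.030,0,-.004)
todo(g-zt*.014,R)
```

```text
t 17.73 pos [0.5138 0.1921 0.0602] F [0.42 0.24 1.63] j7 -0.39 w 0.0553
rot [ 0.002 -0.002  0.002] then lin [-0.012 -0.015  0.034]
```

Emit:
send_rows(motion=[{"linear":[-0.032,0,-0.095],"rotation":[0,0,0]},{"linear":[-0.032,0,-0.095],"rotation":[0,0,0]},{"linear":[-0.065,0,-0.189],"rotation":[0,0,0]},{"linear":[-0.065,0,-0.189],"rotation":[0,0,0]},{"linear":[-0.13,0,-0.378],"rotation":[0,0,0]},{"linear":[-0.13,0,-0.378],"rotation":[0,0,0]},{"linear":[-0.13,0,-0.378],"rotation":[0,0,0]},{"linear":[-0.13,0,-0.378],"rotation":[0,0,0]},{"linear":[0,0,0],"rotation":[0,0,0]}])

```text
time: 18.85
tool_pos: [0.5143, 0.1921, 0.1716]
orientation: [[-0.097, 0.995, 0.036], [0.942, 0.103, -0.32], [-0.322, 0.002, -0.947]]
wrist_force: [-0.0, 0.2, -2.7]
grip_width: 0.0554
```

Run:
```python
from h import *
import pickle
a,b=pickle.load(open("v0.pkl","rb"))
todo(S(0,0,.2),DOWN)
d=wcam(save("wrist","pics/w3.png"));pickle.dump(d,open("w3.pkl","wb"))
```

```text
t 18.85 pos [0.5143 0.1921 0.1716] F [-0.01  0.19 -2.69] j7 -0.39 w 0.0554
rot [ 1.40e-02  1.88e+00 -1.00e-03] then lin [ 0.402 -0.025 -0.569]
```

View pics/w3.png

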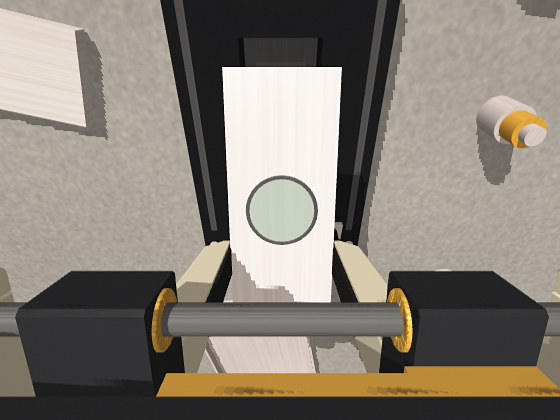

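The plate is held firmly, with its far edge at (222-341, 67) and the glass at (282,210). I'll measure its pose in the tool and plan the placing.

```bash
cat >> h.py <<'E'
A=np.radians(105.2);TX=np.array([np.cos(A),np.sin(A),0]);TC=np.array([.5155,-.1524,.004])
TD=np.c_[TX,[np.sin(A),-np.cos(A),0],[0,0,-1]]
E
python3 - <<'E'
from h import *
import pickle
d=pickle.load(open("w3.pkl","rb"))
K=np.array(d["intrinsics"]);H=np.array(d["hand_eye"])
im=d["image"].astype(int);m=((im[:,:,1]-im[:,:,0]>8)*255).astype(np.uint8);m[:150]=0;m[260:]=0;m[:,:230]=0;m[:,335:]=0
c=max(cv2.findContours(m,0,2)[0],key=cv2.contourArea);e=cv2.boundingRect(c);print(e)
u0,v0,w,h=e
o=np.array([[.07,.028,.005],[.07,-.028,.005],[.017,0,.005],[-.017,0,.005],[0,.017,.005],[0,-.017,.005]])
uv=np.array([[222,67],[341,67],[u0+w/2,v0],[u0+w/2,v0+h],[u0,v0+h/2],[u0+w,v0+h/2]],float)
ok,rv,t=cv2.solvePnP(o,uv,K,None);Rm=cv2.Rodrigues(rv)[0]
R=H[:3,:3]@Rm;p=H[:3,:3]@t[:,0]+H[:3,3];print("plate in tool",R.round(3),p.round(4))
print("err",(cv2.projectPoints(o,rv,t,K,None)[0][:,0]-uv).round(1).tolist())
# hover 60mm: plate centre TC at z; nominal plate in tool (.030,0,.010)
todo(TC+[0,0,.1]-TD@np.array([.03,0,.010]),TD)
E
```

```text
(250, 180, 64, 61)
plate in tool [[ 1.    -0.002 -0.   ]
 [-0.002 -1.     0.009]
 [-0.    -0.009 -1.   ]] [ 0.0294 -0.0009  0.0136]
err [[-0.2, 0.3], [0.4, 0.2], [-0.1, -1.0], [0.0, -0.1], [-0.2, 0.5], [0.1, 0.1]]
t 18.9 pos [0.5138 0.1921 0.1706] F [ 0.74 -1.06 -1.8 ] j7 -0.39 w 0.0555
rot [-0.146  1.88  -0.919] then lin [-7.258 -1.774  1.132]
```

Emit:
send_rows(motion=[{"linear":[0,0,0],"rotation":[0,0.47,0]},{"linear":[0,0,0],"rotation":[0,0.47,0]},{"linear":[0,0,0],"rotation":[0,0.47,0]},{"linear":[0,0,0],"rotation":[0,0.47,0]},{"linear":[0,0,0],"rotation":[0,0,-0.31]},{"linear":[0,0,0],"rotation":[0,0,-0.31]},{"linear":[0,0,0],"rotation":[0,0,-0.31]},{"linear":[-0.2,-0.05,0],"rotation":[0,0,0]},{"linear":[-0.4,-0.1,0],"rotation":[0,0,0]},{"linear":[-0.5,-0.12,0],"rotation":[0,0,0]}])

```text
time: 20.15
tool_pos: [0.5149, 0.1334, 0.1699]
orientation: [[-0.262, 0.965, -0.0], [0.965, 0.262, -0.002], [-0.002, -0.001, -1.0]]
wrist_force: [0.0, -0.5, -2.0]
grip_width: 0.0556
```

Emit:
send_rows(motion=[{"linear":[-0.6,-0.145,0],"rotation":[0,0,0]},{"linear":[-0.6,-0.145,0],"rotation":[0,0,0]},{"linear":[-0.6,-0.145,0],"rotation":[0,0,0]},{"linear":[-0.6,-0.145,0],"rotation":[0,0,0]},{"linear":[-0.6,-0.145,0],"rotation":[0,0,0]},{"linear":[-0.6,-0.145,0],"rotation":[0,0,0]},{"linear":[-0.6,-0.145,0],"rotation":[0,0,0]},{"linear":[-0.6,-0.145,0],"rotation":[0,0,0]},{"linear":[-0.4,-0.1,0],"rotation":[0,0,0]},{"linear":[-0.2,-0.05,0],"rotation":[0,0,0]}])

```text
time: 21.4
tool_pos: [0.5219, -0.1449, 0.1706]
orientation: [[-0.259, 0.966, -0.0], [0.966, 0.259, -0.002], [-0.002, -0.001, -1.0]]
wrist_force: [-0.1, 1.1, -1.8]
grip_width: 0.0555
```

Emit:
send_rows(motion=[{"linear":[0,0,0],"rotation":[0,0,0]},{"linear":[0,0,0],"rotation":[0,0,0]}])

```text
time: 21.65
tool_pos: [0.5227, -0.1417, 0.1706]
orientation: [[-0.263, 0.965, -0.0], [0.965, 0.263, -0.001], [-0.001, -0.0, -1.0]]
wrist_force: [-0.5, 0.3, -2.0]
grip_width: 0.0552
```

Run:
```python
from h import *
import pickle
todo(TC+[0,0,.020]-TD@np.array([.03,0,.010]),TD)
d=wcam(save("wrist","pics/w4.png"));pickle.dump(d,open("w4.pkl","wb"))
```

```text
t 21.65 pos [ 0.5227 -0.1417  0.1706] F [-0.52  0.28 -2.03] j7 0.62 w 0.0552
rot [-0.002  0.007  0.007] then lin [-0.768 -0.196  2.731]
```

View pics/w4.png

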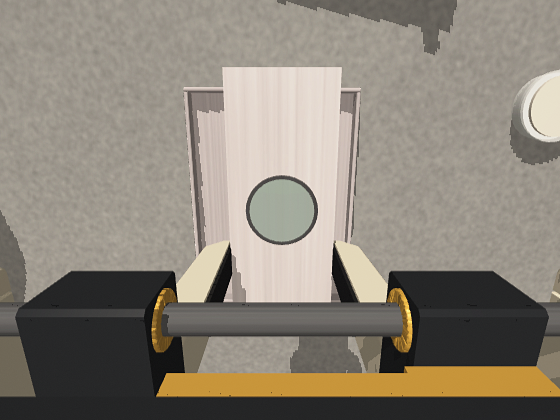

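The tray's far wall spans (184,89) to (361,89), parallel to the plate. I'll use it to check the tray centre.

Run:
```python
from h import *
import pickle
d=pickle.load(open("w4.pkl","rb"))
p=cast(d,[(184,88.5),(361,88.5)],.018);print(p.round(4),np.linalg.norm(p[1]-p[0]));print("centre",p.mean(0)-TX*.111,TC)
```

```text
[[ 0.41   -0.0661  0.018 ]
 [ 0.5642 -0.024   0.018 ]] 0.15992818711362228
centre [ 0.51619405 -0.15217547  0.018     ] [ 0.5155 -0.1524  0.004 ]
```

Emit:
send_rows(motion=[{"linear":[-0.256,-0.065,0],"rotation":[0,0,0]},{"linear":[-0.256,-0.065,0],"rotation":[0,0,0]},{"linear":[-0.256,-0.066,0.2],"rotation":[0,0,0]},{"linear":[0,0,0.5],"rotation":[0,0,0]},{"linear":[0,0,0.5],"rotation":[0,0,0]},{"linear":[0,0,0.5],"rotation":[0,0,0]},{"linear":[0,0,0.5],"rotation":[0,0,0]},{"linear":[0,0,0.4],"rotation":[0,0,0]},{"linear":[0,0,0.2],"rotation":[0,0,0]},{"linear":[0,0,0],"rotation":[0,0,0]}])

```text
time: 22.95
tool_pos: [0.5231, -0.1828, 0.03]
orientation: [[-0.262, 0.965, -0.001], [0.965, 0.262, -0.002], [-0.001, -0.001, -1.0]]
wrist_force: [0.6, 0.4, -0.4]
grip_width: 0.0554
```

Emit:
send_rows(motion=[{"linear":[0,0,0.03],"rotation":[0,0,0]},{"linear":[0,0,0.03],"rotation":[0,0,0]},{"linear":[0,0,0],"rotation":[0,0,0]},{"linear":[0,0,0],"rotation":[0,0,0]}])

```text
time: 23.45
tool_pos: [0.5237, -0.1823, 0.028]
orientation: [[-0.263, 0.965, 0.001], [0.965, 0.263, -0.002], [-0.002, 0.0, -1.0]]
wrist_force: [-0.0, 0.1, -1.5]
grip_width: 0.0555
```

Emit:
send_rows(motion=[{"linear":[0,0,0.03],"rotation":[0,0,0]},{"linear":[0,0,0.03],"rotation":[0,0,0]},{"linear":[0,0,0.02],"rotation":[0,0,0]},{"linear":[0,0,0],"rotation":[0,0,0]},{"linear":[0,0,0],"rotation":[0,0,0]}])

```text
time: 24.08
tool_pos: [0.5236, -0.1824, 0.0237]
orientation: [[-0.263, 0.965, 0.0], [0.965, 0.263, -0.002], [-0.002, -0.0, -1.0]]
wrist_force: [0.1, -0.5, -1.6]
grip_width: 0.055
```

Emit:
send_rows(motion=[{"linear":[0,0,0.03],"rotation":[0,0,0]},{"linear":[0,0,0],"rotation":[0,0,0]},{"linear":[0,0,0],"rotation":[0,0,0]}])

```text
time: 24.45
tool_pos: [0.5235, -0.1823, 0.0222]
orientation: [[-0.263, 0.965, 0.0], [0.965, 0.263, -0.002], [-0.002, -0.0, -1.0]]
wrist_force: [0.3, -0.0, -2.7]
grip_width: 0.0556
```

Emit:
send_rows(motion=[{"linear":[0,0,0.02],"rotation":[0,0,0]},{"linear":[0,0,0],"rotation":[0,0,0]},{"linear":[0,0,0],"rotation":[0,0,0]}])

```text
time: 24.82
tool_pos: [0.5236, -0.1824, 0.0212]
orientation: [[-0.263, 0.965, 0.0], [0.965, 0.263, -0.002], [-0.002, -0.0, -1.0]]
wrist_force: [-0.4, 0.1, -1.1]
grip_width: 0.0556
```

Emit:
send_rows(motion=[{"linear":[0,0,0.015],"rotation":[0,0,0]},{"linear":[0,0,0],"rotation":[0,0,0]},{"linear":[0,0,0],"rotation":[0,0,0]}])

```text
time: 25.2
tool_pos: [0.5236, -0.1824, 0.0211]
orientation: [[-0.263, 0.965, 0.001], [0.965, 0.263, -0.002], [-0.002, 0.0, -1.0]]
wrist_force: [-1.5, 0.6, 6.8]
grip_width: 0.0551
```

Emit:
send_rows(motion=[{"linear":[0,0,0.015],"rotation":[0,0,0]},{"linear":[0,0,0],"rotation":[0,0,0]},{"linear":[0,0,0],"rotation":[0,0,0]}])

```text
time: 25.58
tool_pos: [0.5236, -0.1824, 0.021]
orientation: [[-0.263, 0.965, 0.001], [0.965, 0.263, -0.002], [-0.002, 0.001, -1.0]]
wrist_force: [-3.2, 1.4, 16.3]
grip_width: 0.0553
```

Emit:
send_rows(motion=[{"linear":[0,0,-0.018],"rotation":[0,0,0]},{"linear":[0,0,0],"rotation":[0,0,0]}])

```text
time: 25.82
tool_pos: [0.5236, -0.1824, 0.021]
orientation: [[-0.263, 0.965, 0.001], [0.965, 0.263, -0.002], [-0.002, 0.0, -1.0]]
wrist_force: [-1.2, 0.1, 8.2]
grip_width: 0.0551
```

Emit:
send_rows(motion=[{"linear":[0,0,0],"rotation":[0,0,0]},{"linear":[0,0,0],"rotation":[0,0,0]},{"linear":[0,0,0],"rotation":[0,0,0]},{"linear":[0,0,0],"rotation":[0,0,0]},{"linear":[0,0,0],"rotation":[0,0,0]}], jaw=0.8)

```text
time: 26.45
tool_pos: [0.5236, -0.1823, 0.0206]
orientation: [[-0.263, 0.965, 0.0], [0.965, 0.263, -0.002], [-0.002, -0.0, -1.0]]
wrist_force: [0.2, 0.6, 0.1]
grip_width: 0.0743
```

Emit:
send_rows(motion=[{"linear":[0,0,-0.1],"rotation":[0,0,0]},{"linear":[0,0,-0.3],"rotation":[0,0,0]},{"linear":[0,0,-0.6],"rotation":[0,0,0]},{"linear":[0,0,-0.8],"rotation":[0,0,0]},{"linear":[0,0,-0.8],"rotation":[0,0,0]},{"linear":[0,0,-0.4],"rotation":[0,0,0]},{"linear":[0,0,0],"rotation":[0,0,0]},{"linear":[0,0,0],"rotation":[0,0,0]}])

```text
time: 27.45
tool_pos: [0.5232, -0.1819, 0.1705]
orientation: [[-0.263, 0.965, 0.0], [0.965, 0.263, -0.002], [-0.001, -0.0, -1.0]]
wrist_force: [0.7, 0.3, -0.0]
grip_width: 0.0744
```

Run:
```python
from h import *
import pickle
todo(TC,TD)
d=wcam(save("wrist","pics/w5.png"));b=save("scene","pics/s5.png");pickle.dump((d,b),open("v5.pkl","wb"))
cv2.imwrite("pics/v5.png",np.vstack([np.hstack([cv2.resize(d["image"],(400,300)),cv2.resize(b["image"][100:310,100:380],(400,300))])])[:,:,::-1])
```

```text
t 27.45 pos [ 0.5232 -0.1819  0.1705] F [ 0.66  0.27 -0.01] j7 0.69 w 0.0744
rot [-0.002  0.009  0.005] then lin [0.609 0.006 3.33 ]
```

View pics/v5.png

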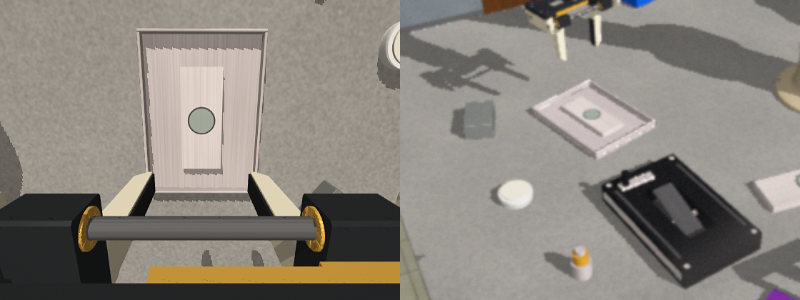

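The plate lies in the middle of the tray, glass side up with its glass at (201,121). The tab is still aside, the bystanders are in place and the gripper is clear. I'm doing a quick numeric check and handing in.

Run:
```python
from h import *
import pickle
from station import close_job
d,b=pickle.load(open("v5.pkl","rb"))
print("glass off tray centre mm",((cast(d,(201*1.4,121*1.4),.014)-TC)*1000).round(1))
print(close_job())
```

```text
glass off tray centre mm [[-1.  -2.2 10. ]]
the job is handed in; nothing more can be done
None
```

I turned the swing tab about 1.6 rad clockwise and pressed the plate's +x end down to the stop, which tilted it about 0.3 rad. I then lifted the plate by its long sides, levelled it and lowered it onto the tray floor until contact, about 16 N at most. After that I released it and backed off. The job was handed in at about 27.5 s of the 61 s allowed.

- **Plate:** in the last pictures it lies in the tray with the glass side up, its centre about 2–3 mm from the tray's centre. That it lies flat I judged from the pictures and the contact only, not by measurement.
- **Tab:** it is still turned aside in the last scene picture.
- **Bystanders:** the dish, grey box and objective look unmoved in that picture; I did not measure their positions again.
- **Gripper:** it is clear and touching nothing, with a wrist force near 0.
- **Disagreements:** only small ones. The first top-view fix of the tab post was about 7 mm off the nominal position; the tab itself started about 0.09 rad off straight, and I allowed for that.

No check failed.

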